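Locate the tube carrier on its deck nest

ROBOT

A 6-joint arm with a two-finger parallel gripper is mounted at the origin on the work surface. World frame = base frame: x ahead of the robot, y to its left, z up, the work surface at z = 0. Lengths are in mm, angles in degrees, forces in N, time in s.
With the tool pointing down it reaches from about 275 to 775 mm from the base axis. Payload 14.6 kg.
Tool frame: the origin (TCP) lies between the finger pads; the fingertips stand 22 mm ahead of it and the grasp point (between the pads) lies 3 mm ahead of it; z points along the fingers, y is the line along which they close (so a half turn about z gives the same grasp; the last joint's range is limited). The gripper opens to 85 mm and grips with 20 to 120 N. Pads are 22 mm wide; open, the fingers measure 114 mm over their backs; the gripper's body (76 mm by 85 mm) begins 54 mm behind the grasp point. The pads swing forward as they close: fully open they stand 13 mm farther back than shut.
Start: joints at [61.117, 15.075, -2.767, 72.158, 0, 81.102], TCP at [179.434, 493.388, 253.278] pointing down, gripper open.
Joint ranges: [-151.79, 151.79], [-50.71, 97.33], [-67.44, 78.34], [-121.81, 120.89], [-77.56, 73.72], [-180, 180]. Speed limits (degrees/s): [108.29, 108.29, 147.25, 159.86, 180, 180].

INTERFACE

Orientations are given as [roll, pitch, yaw] about the fixed x, y, z axes, in that order (R = Rz(yaw) Ry(pitch) Rx(roll)).
In Python, from plant import env, imaging, ticket gives the robot as it stands. The module is installed in compiled form; this text tells all that it offers.
- The arm moves only by the tool jog_arm, never from a script. Its argument "rows" is one flat list of numbers, 6 for each row, row after row: the shift along the tool's x, y, z in units of 40 mm (1.0 is 40 mm), then the turn, a rotation vector about the tool's x, y, z in units of 5 degrees (1.0 is 5 degrees). A call has 1 to 12 rows; each row is the pose to reach, as a shift and turn from the pose commanded when the call began, along the tool's axes at that moment; what a row does not reach only later rows make up. A row lasts 1/12 s, in which the tool goes at most 41.7 mm and 7.16 degrees, less where a joint would pass 70% of its speed; a pose out of reach is approached as far as the arm can. A call with a gripper value outside its range is refused whole. "hand" is the opening, from 0 (shut) to 1 (fully open), set as the call begins (left out, the last holds). The fingers move at their own pace and stop on an object; "squeeze" is the grip in N (left out, the last holds). Time passes only in rows, so rows that repeat a pose let the fingers close. It gives the time, the measured TCP pose, the force, the opening and the grip force at its end, in the units of the state.
- env.get_obs(): the state, without advancing time (a new reading comes with each control period).
- imaging.capture(name): name is "side" or "top" or "wrist"; returns (picture, depth): 400x640x3 uint8, blue, green, red; 400x640 float32, mm along the optical axis (not along the pixel's ray), 0 where there is no reading.
- imaging.camera_model(name): a dict with "fx", "fy", "cx", "cy" (pixels), "rvec" (rotation vector, rad) and "tvec" (3), from world to camera coordinates, as OpenCV has them. Camera axes: x right, y down, z forward; pixel columns grow to the right and rows downward; lengths in mm; the calibration is good to about 2 mm. A picture is of the moment at which its call begins: read the wrist's pose just before it. camera_model takes no time and is no camera call; for the wrist camera it gives the pose at the moment of the call.
- ticket.finish_job(): hands the job in; it is judged then, once.
The state is a dict: "t": time; "joint_pos": joint angles; "qvel": joint speeds; "tau": joint torques, N m; "tool_pos": TCP position; "tool_rot": TCP orientation; "force": force on the tool from outside, world axes, zero at the start; "wrist_torque": the same for the moment, N m; "finger_gap": finger opening in mm; "gripper_force": force on a finger pad.
Only numpy, scipy, OpenCV 4.12 (cv2) and the standard library are available. Lean on these libraries where they do the work, as an engineer would, in place of code of your own. Each camera call takes 0.05 s, during which the arm holds its last target. There are 200 camera calls.

TASK

Pick up the tube carrier by its knob, set it flat on the deck nest with its long side along the two dowels, and slide it fully home: long edge against both dowels and end against the nose of the end stop, wherever that is screwed out to. Before letting go, keep it pressed gently against both dowels and the stop at the same time for a moment with a few newtons on each, never as much as 20; leave it there, located on all three, and leave the vial and the marker where they are.

Things in the scene. Friction and masses are not known exactly. Their poses are not given: they have to be found in the camera images.
- carrier_knob (a point): Tube carrier: plain aluminium plate 100 x 150 x 10 mm, flat dark well marks on top, with one upright black round knob at its centre, 24 mm in diameter, 42 mm tall above the plate. The point is on the knob's axis half-way up: 31 mm above the plate's underside, 21 mm above its top. Axes: x across the plate (100 mm), y along it (150 mm), z up. Either end may go to the stop. Starts flat on the bench.
- carrier: The same carrier as a solid, 0.35 to 0.6 kg; origin at the centre of the plate's underside, axes as above. The knob is round: pushed by one finger, or held very loosely, the plate swivels freely and lays itself against both dowels. Its plate slides easily on deck, dowels and stop (friction 0.2 to 0.3); the knob is grippy.
- nest: Deck nest: fixed dark steel plate 170 (x) x 260 (y) x 12 mm; origin at the centre of its underside, z up; the carrier lies on its top, 12 mm up, long side along nest y. Push it to +x onto the dowels and +y onto the stop. Home, its centre is at nest x = +7 mm and 75 mm to the -y side of the end of the stop's nose. The deck has room to set it down with its centre as far back as x = -20, y = -40 mm.
- pin_right: Dowel: fixed upright steel pin 10 mm in diameter, standing 20 mm above the deck, at nest x = +62 mm, y = -50 mm; origin on its axis at deck height. The carrier's long edge bears on its -x side (nest x = +57 mm).
- pin_left: The other dowel, the same, at nest x = +62 mm, y = +50 mm.
- stop: End stop: fixed aluminium block 30 (x) x 22 (y) x 24 mm high; origin at deck height on the middle of its -y face, at nest x = +7, y = +102 mm; axes as the nest's. A steel nose, 10 mm in diameter, axis 6 mm above the deck, is screwed out of that face to -y by 15 to 40 mm: the setting differs from run to run, is not measured and must be seen or felt. It is rigid; the carrier's end goes against it.
- plunger (a joint): Seat sensor: a thin white pin, 5 mm in diameter, sticking 4 mm out of the end of the nose on a very light spring (0.3 N). Reading in m: 0 when free, 0.004 when the carrier bears on the nose itself.
- vial: Bystander: a small capped jar 26 mm in diameter, 52 mm tall, loose near the middle of the bench; origin at the centre of its underside.
- marker: Bystander: a marker pen 130 x 13 x 11 mm, lying loose near the middle of the bench; origin on its underside.
Not all that is in view belongs to the job. Leave any blue look-alike of the carrier alone.

How it is judged (in metres and radians):
On the way, in this order (a step that is already met when the one before it is completed fails the run):
1. the carrier lies flat on the deck of the nest (z of carrier_knob in the frame of nest between 0.04 and 0.0455 m and angle between carrier_knob's own z axis and vertical below 0.03 rad and horizontal distance between carrier_knob and nest below 0.09 m), for 0.1 s.
2. the carrier, flat on the deck, is pressed on both dowels and the end stop at the same time (at least 1 N on each) for 0.3 s (z of carrier_knob in the frame of nest between 0.04 and 0.0455 m and angle between carrier_knob's own z axis and vertical below 0.03 rad and contact force between carrier and pin_right above 1 N and contact force between carrier and pin_left above 1 N and contact force between carrier and stop above 1 N), for 0.3 s.
At the end, for the whole second after the job is handed in: The carrier lies flat on the deck, released and still, within 1.8 mm of touching the dowels and within 1.8 mm of touching the nose of the end stop (seat plunger pushed in at least 2.2 mm), its long side parallel to the dowel row within 0.02 rad (z of carrier_knob in the frame of nest between 0.04 and 0.0455 m and angle between carrier_knob's own z axis and vertical below 0.03 rad and x of carrier_knob in the frame of nest between 0.0052 and 0.0088 m and value of joint plunger above 0.0022 m and angle between the y axis of carrier_knob and the y axis of nest, either way round below 0.02 rad and linear speed of carrier below 0.01 m/s and contact force between carrier and the fingers below 0.05 N).
It fails at once if the carrier presses on the right dowel with more than 20 N (contact force between carrier and pin_right above 20 N).
It fails at once if the carrier presses on the left dowel with more than 20 N (contact force between carrier and pin_left above 20 N).
It fails at once if the carrier presses on the end stop with more than 20 N (contact force between carrier and stop above 20 N).
It fails at once if the vial is moved more than 20 mm (distance of vial from where it was at the start of the episode above 0.02 m).
It fails at once if the marker is moved more than 20 mm (distance of marker from where it was at the start of the episode above 0.02 m).
It also fails if it takes over 58 s, if anything falls off the work surface, if the arm or the gripper's body presses on something with over 40 N, if the wrist force passes 120 N, or if a joint passes its speed limit or range.

## Working session

There is one attempt and no reset: what is moved stays moved. The work goes in short steps, Python scripts to look and compute and a tool call to move; the robot and the scene stay as the last step left them, time stands still between calls to the robot, and variables do not carry over. Pictures are saved under pics/ and viewed, at most 10 in all, crops included, and the job is handed in when it is done.

Besides the shell and the picture viewer there is one more tool, called after ">>>" in YAML: its name, and indented under it one key for each argument. jog_arm: Moves the arm, as the interface text tells. Its arguments: {"type":"object","properties":{"rows":{"type":"array"},"hand":{"type":"number"},"squeeze":{"type":"number"}},"required":["rows"]}

```bash
mkdir -p pics
cat > h.py <<'E'
import numpy as np,cv2
from plant import env,imaging,ticket
def cam(n):
    m=imaging.camera_model(n);R,_=cv2.Rodrigues(np.array(m['rvec'],float));return m,R,np.array(m['tvec'],float).ravel()
def ray(m,R,t,u,v,z):
    d=R.T@np.array([(u-m['cx'])/m['fx'],(v-m['cy'])/m['fy'],1]);c=-R.T@t
    return c+d*(z-c[2])/d[2]
def cloud(c,dep):
    m,R,t=c;v,u=np.mgrid[:400,:640]
    P=np.stack([(u-m['cx'])/m['fx']*dep,(v-m['cy'])/m['fy']*dep,dep],-1)-t
    W=P@R; W[dep==0]=np.nan; return W
E
python3 - <<'E'
from h import *
o=env.get_obs();print(o['t'],o['tool_pos'],o['tool_rot'],o['force'])
for n in('top','side'):
    c=cam(n);p,d=imaging.capture(n);cv2.imwrite(f'pics/{n}1.png',p);np.savez(f'{n}1.npz',p=p,d=d);print(n,c[0]['fx'],-c[1].T@c[2],(d>0).mean())
E
```

```text
0.0 [179.30420015 493.18125961 252.81859351] [-1.79940239e+02 -9.84380951e-03  1.60018073e+02] [ 0.05000278  0.0188287  -0.1731332 ]
top 380.4356335629856 [357.61334064  79.11027711 873.48486312] 0.9958203125
side 386.004811970867 [ 397.51933567 -650.03034365  517.33193774] 0.99604296875
```

View pics/top1.png

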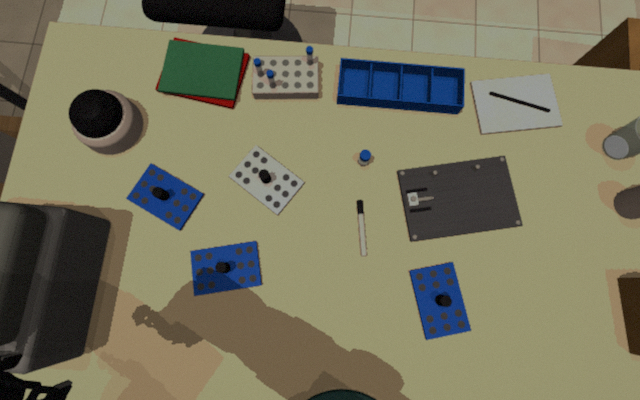

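View pics/side1.png

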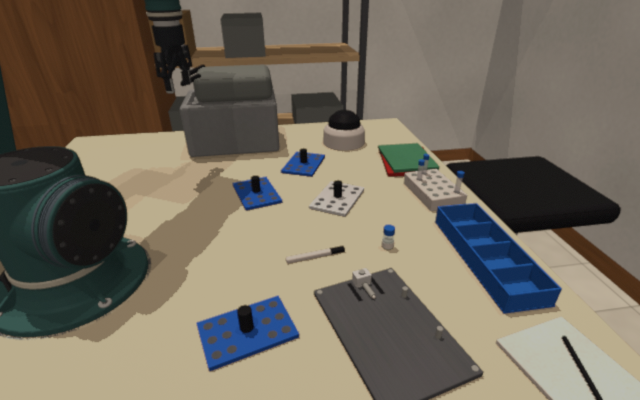

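The top view shows the bare aluminium carrier with its knob at (265,177). It could be confused with the blue look-alikes at (165,195), (225,267) and (442,300), or the white tube rack at (285,75). By the description I choose (265,177). The nest is centred at about (460,198), the stop is at (412,199) with its nose pointing right, and the dowels are near (435,172) and (477,167).

Run:
```python
from h import *
f=np.load('top1.npz');p,d=f['p'],f['d'];c=cam('top');W=cloud(c,d)
hsv=cv2.cvtColor(p,cv2.COLOR_BGR2HSV)
def rect(mask,box,z,name):
    m=np.zeros_like(mask);x0,y0,x1,y1=box;m[y0:y1,x0:x1]=mask[y0:y1,x0:x1]
    m=cv2.morphologyEx(m,cv2.MORPH_CLOSE,np.ones((5,5)))
    k=max(cv2.findContours(m,cv2.RETR_EXTERNAL,cv2.CHAIN_APPROX_NONE)[0],key=cv2.contourArea)[:,0]
    w=np.array([ray(*c,u,v,z)[:2] for u,v in k],np.float32);r=cv2.minAreaRect(w);print(name,r,cv2.boxPoints(r).round(1).tolist())
print('plate hsv',hsv[170,255],'bench',hsv[220,300],'nest',hsv[215,450],'z',W[215,450],W[170,255],W[220,300])
rect(((hsv[...,1]<40)|(hsv[...,2]<70)).astype(np.uint8)*255,(222,138,312,222),10,'carrier')
rect((hsv[...,2]<110).astype(np.uint8)*255,(390,148,530,248),12,'nest')
# heights
def blob(box,z0,z1,n):
    x0,y0,x1,y1=box;w=W[y0:y1,x0:x1].reshape(-1,3);s=w[(w[:,2]>z0)&(w[:,2]<z1)];print(n,len(s),s.mean(0).round(1),s.min(0).round(1),s.max(0).round(1))
blob((222,138,312,222),42,60,'knob');blob((400,160,520,190),24,40,'dowels');blob((428,160,445,190),24,40,'d1');blob((465,160,490,180),24,40,'d2');blob((400,185,440,215),28,45,'stop');blob((350,145,380,170),40,60,'vial')
a=cv2.resize(p[138:222,222:312],None,fx=4,fy=4,interpolation=cv2.INTER_CUBIC)
b=cv2.resize(p[150:245,390:525],None,fx=3.2,fy=3.2,interpolation=cv2.INTER_CUBIC)
im=np.zeros((340,800,3),np.uint8);im[:a.shape[0],:a.shape[1]]=a;im[:b.shape[0],365:365+b.shape[1]]=b
cv2.imwrite('pics/crop1.png',np.clip(im*1.6,0,255).astype(np.uint8))
```

```text
plate hsv [ 0 17 60] bench [ 28  67 157] nest [20 13 57] z [ 532.02525079 -204.3024074    10.76422602] [596.75397412 255.91376778   9.47391343] [489.98331717 138.3593977   -2.95659507]
carrier ((577.5963134765625, 227.01239013671875), (149.90011596679688, 100.05684661865234), 56.80323028564453) [[494.70001220703125, 191.6999969482422], [578.4000244140625, 136.89999389648438], [660.5, 262.29998779296875], [576.7999877929688, 317.1000061035156]]
nest ((575.1561889648438, -221.80686950683594), (169.99703979492188, 261.2467956542969), 13.476696968078613) [[462.1000061035156, -114.5999984741211], [522.9000244140625, -368.6000061035156], [688.2999877929688, -329.0], [627.4000244140625, -75.0]]
knob 95 [576.  226.   50.3] [565.8 215.   42.3] [587.8 237.2  55. ]
dowels 38 [ 634.8 -209.4   29.8] [ 618.6 -262.2   25.1] [ 651.3 -156.8   34. ]
d1 19 [ 623.3 -161.1   29.9] [ 618.6 -166.3   25.5] [ 627.9 -156.8   33. ]
d2 19 [ 646.2 -257.8   29.6] [ 642.8 -262.2   25.1] [ 651.3 -253.2   34. ]
stop 135 [ 555.1 -112.4   35.1] [ 539.4 -126.8   28.1] [570.1 -99.3  42. ]
vial 105 [643.5   3.   49.9] [632.4  -9.7  40.9] [657.   14.6  53.9]
```

View pics/crop1.png

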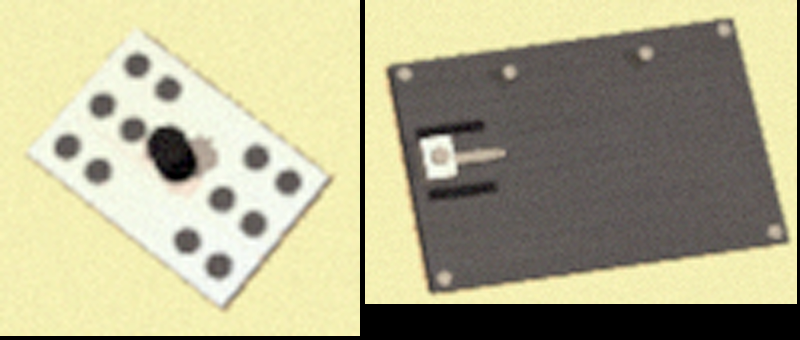

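The crop confirms the choice: a white/aluminium plate with dark wells and a black knob. It also shows the nest with its stop, nose and two dowels. The rectangle sizes come out at 150x100 and 261x170 mm, and the dowels land within 2 mm of the predicted positions. Next I work out the first move and the nose tip.

```bash
cat >> h.py <<'E'
from scipy.spatial.transform import Rotation as Ro
NC=np.array([575.2,-221.8]);NY=13.5
def n2w(x,y):
    a=np.radians(NY);return NC+np.array([[np.cos(a),-np.sin(a)],[np.sin(a),np.cos(a)]])@[x,y]
def w2n(p):
    a=np.radians(NY);return np.array([[np.cos(a),np.sin(a)],[-np.sin(a),np.cos(a)]])@(np.array(p)[:2]-NC)
def go(x,y,z,yaw):
    o=env.get_obs();R=Ro.from_euler('xyz',o['tool_rot'],degrees=True);T=Ro.from_euler('xyz',[180,0,yaw],degrees=True)
    print('from',o['tool_pos'].round(1),o['tool_rot'].round(2),'F',np.round(o['force'],2),'t',o['t'])
    print('row',(R.inv().apply(np.array([x,y,z])-o['tool_pos'])/40).round(3),((R.inv()*T).as_rotvec(degrees=True)/5).round(3))
E
python3 - <<'E'
from h import *
c=cam('top')
for s in((433.75,197.8),(433,198)): print('tip',w2n(ray(*c,*s,18)).round(1))
go(577,226.8,130,101.8)
E
```

```text
tip [ 5.8 58.2]
tip [ 5.5 60. ]
from [179.3 493.2 252.9] [-1.7995e+02 -1.0000e-02  1.6002e+02] F [-0.13 -0.07  0.36] t 0.1
row [-11.62   -2.859   3.073] [-1.0000e-02  3.0000e-03  1.1643e+01]
```

>>> jog_arm:
  rows: [-3,-0.75,0.5,0,0,3,-6,-1.5,1,0,0,6,-9,-2.25,2,0,0,9,-11.62,-2.86,3.07,0,0,11.64,-11.62,-2.86,3.07,0,0,11.64,-11.62,-2.86,3.07,0,0,11.64,-11.62,-2.86,3.07,0,0,11.64,-11.62,-2.86,3.07,0,0,11.64,-11.62,-2.86,3.07,0,0,11.64,-11.62,-2.86,3.07,0,0,11.64,-11.62,-2.86,3.07,0,0,11.64,-11.62,-2.86,3.07,0,0,11.64]
  hand: 1

```text
t: 1.1
tool_pos: [578.8, 225.1, 129.3]
tool_rot: [-180.0, 0.0, 101.8]
force: [0.6, 0.4, -0.6]
finger_gap: 85.4
gripper_force: 0.0
```

Run:
```python
from h import *
c=cam('wrist');p,d=imaging.capture('wrist');cv2.imwrite('pics/w1.png',p);W=cloud(c,d)
k=(W[...,2]>46)&(W[...,2]<60)&(np.hypot(W[...,0]-577,W[...,1]-227)<30)
v,u=np.nonzero(k);print(len(u),u.mean(),v.mean(),W[k].mean(0).round(1),W[k].min(0).round(1),W[k].max(0).round(1))
(a,b),r=cv2.minEnclosingCircle(np.stack([u,v],1).astype(np.float32));print((a,b),r,ray(*c,a,b,52).round(1))
go(577,226.8,39,101.8)
```

```text
737 318.5807327001357 215.23880597014926 [579.4 227.9  51.5] [567.8 215.1  46.2] [591.2 239.   53.5]
(318.6707458496094, 215.08779907226562) 15.528016090393066 [579.4 228.3  52. ]
from [582.7 222.  127.2] [-1.7996e+02  9.0000e-02  1.0161e+02] F [ 1.97 -7.24 -3.36] t 1.15
row [ 0.149 -0.114  2.206] [-0.007  0.017 -0.038]
```

View pics/w1.png

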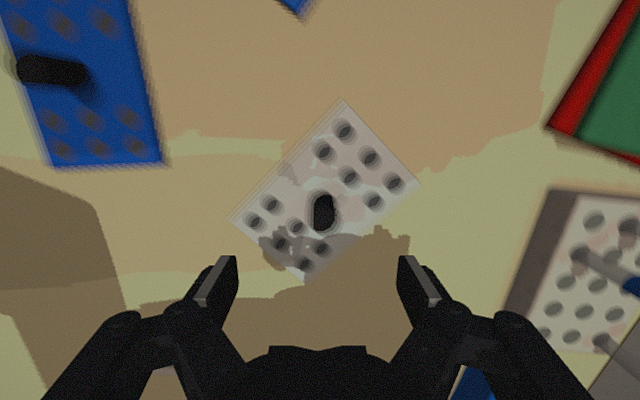

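The wrist view shows the knob centred between the fingers at about (322,212). The arm was still settling during that picture, so I let it rest lower down and measure again.

>>> jog_arm:
  rows: [0,0,0.25,0,0,0,0,0,0.5,0,0,0,0,0,0.6,0,0,0,0,0,0.6,0,0,0,0,0,0.6,0,0,0,0,0,0.6,0,0,0,0,0,0.6,0,0,0,0,0,0.6,0,0,0,0,0,0.6,0,0,0,0,0,0.6,0,0,0]

```text
t: 1.98
tool_pos: [577.2, 227.1, 106.7]
tool_rot: [180.0, -0.0, 101.8]
force: [0.1, 0.3, -0.3]
finger_gap: 85.5
gripper_force: 0.0
```

Run:
```python
from h import *
c=cam('wrist');p,d=imaging.capture('wrist');W=cloud(c,d)
k=(W[...,2]>46)&(W[...,2]<60)&(np.hypot(W[...,0]-577,W[...,1]-227)<30)
v,u=np.nonzero(k);print(W[k].mean(0).round(1),W[k].min(0).round(1),W[k].max(0).round(1))
(a,b),r=cv2.minEnclosingCircle(np.stack([u,v],1).astype(np.float32));print((a,b),r,ray(*c,a,b,52).round(1))
go(577,226.8,39,101.8);print(env.get_obs()['qvel'].round(2))
```

```text
[579.4 228.1  51.4] [567.8 215.4  46. ] [591.5 239.2  53.5]
(320.3389892578125, 230.1864471435547) 17.342531204223633 [579.3 228.5  52. ]
from [577.2 227.1 106.6] [179.99  -0.   101.82] F [ 0.19  0.73 -0.33] t 2.0333
row [-0.005 -0.006  1.691] [ 0.002 -0.     0.003]
[-0.01  0.11 -0.1  -0.04 -0.02 -0.09]
```

>>> jog_arm:
  rows: [0.015,0.05,0.3,0,0,0,0.015,0.05,0.7,0,0,0,0.015,0.05,1.1,0,0,0,0.015,0.05,1.4,0,0,0,0.015,0.05,1.6,0,0,0,0.015,0.05,1.69,0,0,0,0.015,0.05,1.69,0,0,0,0.015,0.05,1.69,0,0,0,0.015,0.05,1.69,0,0,0,0.015,0.05,1.69,0,0,0]

```text
t: 2.87
tool_pos: [579.3, 228.1, 39.6]
tool_rot: [179.9, -0.0, 101.8]
force: [-0.1, -1.1, -0.1]
finger_gap: 85.4
gripper_force: 0.0
```

>>> jog_arm:
  rows: [0,0,0,0,0,0,0,0,0,0,0,0,0,0,0,0,0,0,0,0,0,0,0,0,0,0,0,0,0,0,0,0,0,0,0,0,0,0,0,0,0,0,0,0,0,0,0,0,0,0,0,0,0,0,0,0,0,0,0,0,0,0,0,0,0,0]
  hand: 0
  squeeze: 40

```text
t: 3.78
tool_pos: [579.1, 228.1, 39.1]
tool_rot: [180.0, -0.0, 101.8]
force: [-1.1, 0.3, 5.2]
finger_gap: 23.0
gripper_force: 39.3
```

>>> jog_arm:
  rows: [0,0,-0.1,0,0,0,0,0,-0.4,0,0,0,0,0,-0.9,0,0,0,0,0,-1.5,0,0,0,0,0,-2.1,0,0,0,0,0,-2.6,0,0,0,0,0,-2.75,0,0,0,0,0,-2.75,0,0,0,0,0,-2.75,0,0,0]

```text
t: 4.53
tool_pos: [578.6, 227.9, 147.8]
tool_rot: [-179.9, 0.0, 101.8]
force: [0.1, -0.3, -3.7]
finger_gap: 23.1
gripper_force: 39.8
```

Run:
```python
from h import *
p=n2w(-5,-26);print(p);go(*p,149,148.5)
p=n2w(-5,-26);go(*p,90,148.5)
```

```text
[ 576.40772986 -248.24884475]
from [578.6 227.9 147.8] [-179.94    0.    101.81] F [ 0.12 -0.35 -3.71] t 4.5333
row [-11.641  -2.492  -0.026] [-1.200e-02 -4.000e-03 -9.337e+00]
from [578.6 227.9 147.8] [-179.94    0.    101.81] F [ 0.12 -0.35 -3.71] t 4.5333
row [-11.641  -2.491   1.449] [-1.200e-02 -4.000e-03 -9.337e+00]
```

>>> jog_arm:
  rows: [-0.4,-0.09,0,0,0,-0.3,-1.2,-0.26,0,0,0,-1,-2.2,-0.47,0,0,0,-1.8,-3.2,-0.68,0,0,0,-2.6,-4.2,-0.9,0,0,0,-3.4,-5.2,-1.11,0,0,0,-4.2,-6.2,-1.33,0,0,0,-5,-7.2,-1.54,0,0,0,-5.8,-8.2,-1.75,0,0,0,-6.6,-9.2,-1.97,0,0,0,-7.4,-10.2,-2.18,0,0,0,-8.2,-10.9,-2.33,0,0,0,-8.8]

```text
t: 5.53
tool_pos: [575.9, -220.9, 146.9]
tool_rot: [-180.0, -0.1, 145.9]
force: [1.1, -0.1, -3.1]
finger_gap: 23.0
gripper_force: 39.8
```

>>> jog_arm:
  rows: [0,0,0,0,0,0,0,0,0,0,0,0,0,0,0,0,0,0,0,0,0,0,0,0,0,0,0,0,0,0]

```text
t: 5.95
tool_pos: [576.9, -216.6, 148.5]
tool_rot: [-180.0, -0.0, 145.9]
force: [-0.1, 0.2, -4.7]
finger_gap: 23.0
gripper_force: 40.0
```

Run:
```python
from h import *
go(*n2w(-5,-26),80,148.5)
```

```text
from [ 576.9 -216.6  148.5] [-1.8000e+02 -5.0000e-02  1.4588e+02] F [-0.05  0.24 -4.74] t 5.95
row [-0.433 -0.662  1.712] [ 0.    -0.009 -0.524]
```

>>> jog_arm:
  rows: [-0.1,-0.16,0.3,0,0,-0.13,-0.22,-0.33,0.8,0,0,-0.26,-0.33,-0.5,1.3,0,0,-0.4,-0.43,-0.66,1.71,0,0,-0.52,-0.43,-0.66,1.71,0,0,-0.52,-0.43,-0.66,1.71,0,0,-0.52,-0.43,-0.66,1.71,0,0,-0.52,-0.43,-0.66,1.71,0,0,-0.52,-0.43,-0.66,1.71,0,0,-0.52]

```text
t: 6.7
tool_pos: [577.0, -249.1, 81.6]
tool_rot: [180.0, 0.1, 148.4]
force: [0.5, 0.4, -2.9]
finger_gap: 23.4
gripper_force: 39.8
```

Run:
```python
from h import *
c=cam('top');p,d=imaging.capture('top');q=cv2.resize(p[145:250,385:535],None,fx=5,fy=5,interpolation=cv2.INTER_CUBIC);cv2.imwrite('pics/t2.png',np.clip(q*1.4,0,255).astype(np.uint8))
go(*n2w(-5,-26),52,148.5);print(w2n(env.get_obs()['tool_pos']))
```

```text
from [ 576.9 -249.1   81.4] [1.8000e+02 8.0000e-02 1.4844e+02] F [ 0.41  0.21 -3.8 ] t 6.75
row [0.021 0.012 0.736] [ 0.001  0.015 -0.013]
[ -4.76506038 -26.91860117]
```

View pics/t2.png

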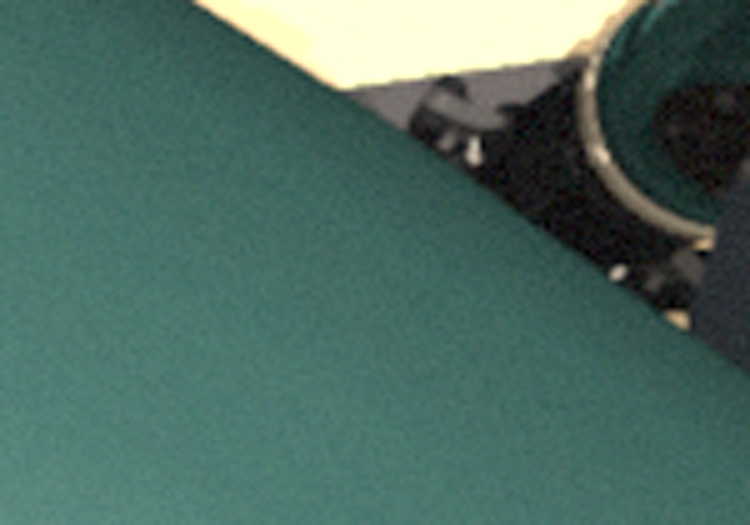

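The arm hides the nest in the top view, so I use the wrist and side cameras instead.

Run:
```python
from h import *
p,d=imaging.capture('wrist');s,_=imaging.capture('side')
q=cv2.resize(s[240:400,280:500],(400,291),interpolation=cv2.INTER_CUBIC)
im=np.zeros((400,800,3),np.uint8);im[:250,:400]=cv2.resize(p,(400,250),interpolation=cv2.INTER_AREA);im[:291,400:]=q
cv2.imwrite('pics/ws2.png',np.clip(im*1.4,0,255).astype(np.uint8))
```

```text
(no output)
```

View pics/ws2.png

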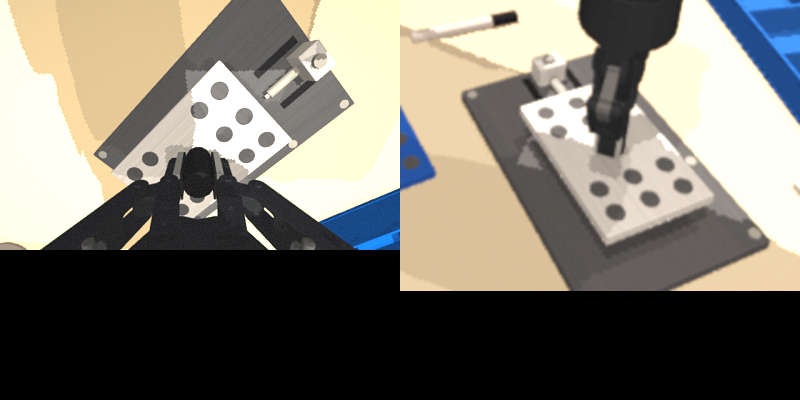

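The carrier hangs level over the deck and roughly parallel to it. The nose tip is ahead of its end (half-scale wrist (266,97)) and both dowels are clear. I lower it.

>>> jog_arm:
  rows: [0,0,0.15,0,0,0,0,0,0.35,0,0,0,0,0,0.5,0,0,0,0,0,0.62,0,0,0,0,0,0.68,0,0,0,0,0,0.7,0,0,0,0,0,0.7,0,0,0,0,0,0.7,0,0,0,0,0,0.7,0,0,0]

```text
t: 7.6
tool_pos: [576.6, -249.5, 52.8]
tool_rot: [-180.0, 0.0, 148.4]
force: [-1.0, 0.5, -4.7]
finger_gap: 23.0
gripper_force: 39.9
```

>>> jog_arm:
  rows: [0,0,0.01,0,0,0,0,0,0.02,0,0,0,0,0,0.03,0,0,0,0,0,0.03,0,0,0,0,0,0.03,0,0,0]

```text
t: 8.02
tool_pos: [576.4, -249.3, 51.3]
tool_rot: [180.0, -0.0, 148.4]
force: [-0.4, -1.0, -3.5]
finger_gap: 23.0
gripper_force: 39.9
```

>>> jog_arm:
  rows: [0,0,0.01,0,0,0,0,0,0.02,0,0,0,0,0,0.02,0,0,0,0,0,0.02,0,0,0]

```text
t: 8.35
tool_pos: [576.6, -249.5, 51.1]
tool_rot: [180.0, 0.1, 148.4]
force: [-1.5, -0.4, 6.1]
finger_gap: 23.0
gripper_force: 41.0
```

>>> jog_arm:
  rows: [0,0,0,0,0,0,0,0,0,0,0,0,0,0,0,0,0,0,0,0,0,0,0,0,0,0,0,0,0,0,0,0,0.05,0,0,0,0,0,0.05,0,0,0,0,0,0.05,0,0,0,0,0,0.05,0,0,0,0,0,0.05,0,0,0]
  hand: 0.39
  squeeze: 20

```text
t: 9.18
tool_pos: [576.4, -249.3, 48.5]
tool_rot: [180.0, -0.0, 148.4]
force: [0.6, 0.1, -0.2]
finger_gap: 33.7
gripper_force: 0.0
```

```bash
cat > look.py <<'E'
from h import *
import sys
c=cam('wrist');p,d=imaging.capture('wrist');o=env.get_obs();W=cloud(c,d);cv2.imwrite('pics/'+sys.argv[1],p)
a=np.radians(NY);X=(W[...,:2]-NC)@np.array([[np.cos(a),-np.sin(a)],[np.sin(a),np.cos(a)]])
print('tcp nest',w2n(o['tool_pos']).round(2),o['tool_pos'][2].round(2))
m=(np.abs(W[...,2]-22)<4)&(cv2.cvtColor(p,cv2.COLOR_BGR2HSV)[...,2]>40)
for z0,z1,n in((18.5,26,'plate'),(27,33.5,'dowels')):
    k=(W[...,2]>z0)&(W[...,2]<z1)&(abs(X[...,0])<75)&(abs(X[...,1])<125)
    if n=='dowels':k&=(X[...,0]>52)
    print(n,k.sum(),np.percentile(X[k],[1,50,99],axis=0).round(1).tolist() if k.any() else '')
E
python3 look.py w3.png
```

```text
tcp nest [ -5.19 -27.08] 48.52
plate 30237 [[-54.5, -95.4], [-17.0, 5.1], [43.9, 98.8]]
dowels 307 [[58.3, 41.4], [62.1, 46.0], [68.4, 50.7]]
```

View pics/w3.png

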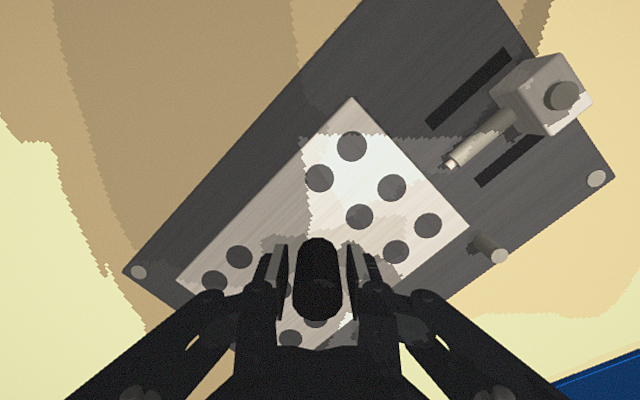

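The plate is flat on the deck with the knob loose between the fingers. In the image, the plate's end corners are at (352,97) and (470,221), the plunger tip is at about (446,162), the nose end is at about (455,164), and the left dowel's top is at (499,256).

Run:
```python
from h import *
c=cam('wrist')
for n,u,v,z in(('cornL',352,97,22),('cornR',470,221,22),('left long edge pt',178,283,22),('plunger',446,162,18),('nose',455,164,20),('dowel',499,256,32),('hole',596,178,12)): print(n,w2n(ray(*c,u,v,z)).round(1))
o=env.get_obs();R=Ro.from_euler('xyz',o['tool_rot'],degrees=True)
a=np.radians(NY)
for n,v in(('nx',[np.cos(a),np.sin(a),0]),('ny',[-np.sin(a),np.cos(a),0])): print(n,'1mm row',(R.inv().apply(v)/40).round(4))
```

```text
cornL [-54.3  45.8]
cornR [42.  48.1]
left long edge pt [ -51.5 -103.6]
plunger [ 6.7 59.7]
nose [10.1 62.1]
dowel [63.8 46. ]
hole [ 78.5 116.4]
nx 1mm row [-0.0177  0.0177  0.    ]
ny 1mm row [ 0.0177  0.0177 -0.    ]
```

>>> jog_arm:
  rows: [0,0.06,0,0,0,0,0,0.11,0,0,0,0,0,0.15,0,0,0,0,0,0.19,0,0,0,0,0,0.23,0,0,0,0,0,0.27,0,0,0,0,0,0.31,0,0,0,0,0,0.35,0,0,0,0,0,0.39,0,0,0,0,0,0.41,0,0,0,0,0,0.41,0,0,0,0,0,0.41,0,0,0]

```text
invalid input at $.rows: expected a multiple of 6 numbers
```

```bash
python3 look.py w4.png
```

```text
tcp nest [ -5.23 -27.06] 48.49
plate 30313 [[-54.5, -95.5], [-16.9, 5.2], [43.8, 99.0]]
dowels 309 [[58.6, 41.4], [61.9, 46.1], [68.6, 50.7]]
```

View pics/w4.png

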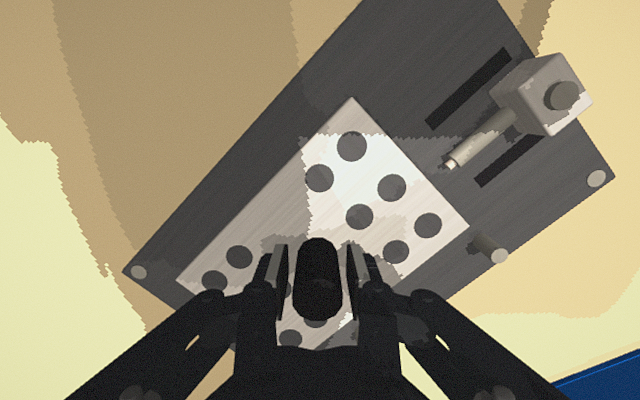

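The view is unchanged because that call was refused: one row had a wrong number count. I repeat it correctly.

>>> jog_arm:
  rows: [0,0.06,0,0,0,0,0,0.11,0,0,0,0,0,0.15,0,0,0,0,0,0.19,0,0,0,0,0,0.23,0,0,0,0,0,0.27,0,0,0,0,0,0.31,0,0,0,0,0,0.35,0,0,0,0,0,0.39,0,0,0,0,0,0.41,0,0,0,0,0,0.41,0,0,0,0,0,0.41,0,0,0]

```text
invalid input at $.rows: expected a multiple of 6 numbers
```

```bash
cat > st.py <<'E'
from h import *
o=env.get_obs();f=np.array(o['force']);a=np.radians(NY)
print('t',o['t'],'nest',w2n(o['tool_pos']).round(2),'z',o['tool_pos'][2].round(2),'Fn',round(f[0]*np.cos(a)+f[1]*np.sin(a),2),round(-f[0]*np.sin(a)+f[1]*np.cos(a),2),round(f[2],2),'M',np.round(o['wrist_torque'],2))
E
python3 st.py;python3 look.py w5.png
```

```text
t 9.2833 nest [ -5.23 -27.06] z 48.49 Fn 0.56 -0.32 0.59 M [ 0.02  0.   -0.02]
tcp nest [ -5.22 -27.06] 48.5
plate 30273 [[-54.5, -95.5], [-16.9, 5.2], [43.9, 99.0]]
dowels 311 [[58.3, 41.4], [62.1, 46.0], [68.3, 50.7]]
```

View pics/w5.png

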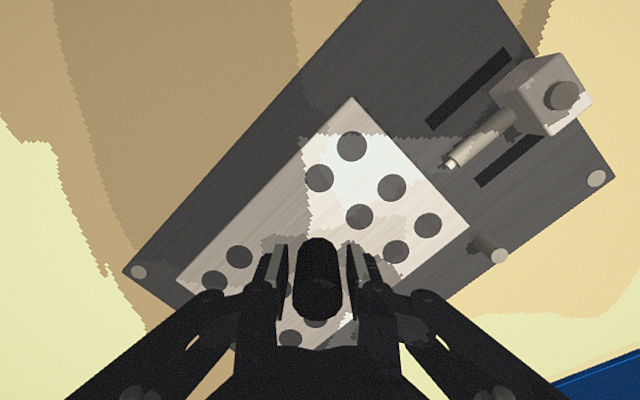

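Still the same view, because my last row was one zero short. From here I rely on the force readings.

>>> jog_arm:
  rows: [0,0.06,0,0,0,0,0,0.11,0,0,0,0,0,0.15,0,0,0,0,0,0.19,0,0,0,0,0,0.23,0,0,0,0,0,0.27,0,0,0,0,0,0.31,0,0,0,0,0,0.35,0,0,0,0,0,0.39,0,0,0,0,0,0.41,0,0,0,0,0,0.41,0,0,0,0]

```text
t: 10.25
tool_pos: [585.1, -235.1, 48.5]
tool_rot: [180.0, 0.0, 148.4]
force: [0.1, 0.8, -0.9]
finger_gap: 33.1
gripper_force: 0.0
```

```bash
python3 st.py;python3 look.py w6.png
```

```text
t 10.25 nest [  6.56 -15.29] z 48.49 Fn 0.25 0.79 -0.88 M [-0.03 -0.01  0.03]
tcp nest [  6.47 -15.34] 48.46
plate 30194 [[-45.9, -87.7], [-9.7, 13.3], [53.1, 98.5]]
dowels 334 [[58.5, -53.9], [61.7, 45.6], [68.1, 50.8]]
```

>>> jog_arm:
  rows: [0,0.02,0,0,0,0,0,0.04,0,0,0,0,0,0.06,0,0,0,0,0,0.07,0,0,0,0,0,0.07,0,0,0,0]

```text
t: 10.72
tool_pos: [586.5, -232.9, 48.5]
tool_rot: [180.0, 0.0, 148.4]
force: [-0.1, -0.8, -0.2]
finger_gap: 33.3
gripper_force: 0.0
```

>>> jog_arm:
  rows: [0,0.012,0,0,0,0,0,0.025,0,0,0,0,0,0.037,0,0,0,0,0,0.037,0,0,0,0]

```text
t: 11.05
tool_pos: [587.3, -231.6, 48.5]
tool_rot: [180.0, 0.0, 148.4]
force: [-0.4, -0.0, 0.3]
finger_gap: 33.2
gripper_force: 0.1
```

```bash
python3 st.py;python3 look.py w7.png
```

```text
t 11.05 nest [  9.47 -12.38] z 48.48 Fn -0.36 0.05 0.35 M [-0.04 -0.   -0.01]
tcp nest [  9.45 -12.4 ] 48.47
plate 30132 [[-43.0, -84.8], [-7.0, 16.1], [55.9, 98.4]]
dowels 354 [[58.5, -55.2], [61.6, 45.4], [68.2, 50.7]]
```

>>> jog_arm:
  rows: [0,0.01,0,0,0,0,0,0.02,0,0,0,0,0,0.03,0,0,0,0,0,0.03,0,0,0,0]

```text
t: 11.43
tool_pos: [587.9, -230.6, 48.5]
tool_rot: [180.0, 0.0, 148.4]
force: [-0.9, -0.4, -0.5]
finger_gap: 33.2
gripper_force: 0.2
```

>>> jog_arm:
  rows: [0,0.01,0,0,0,0,0,0.01,0,0,0,0,0,0.01,0,0,0,0]

```text
t: 11.68
tool_pos: [588.1, -230.3, 48.5]
tool_rot: [180.0, -0.0, 148.4]
force: [-0.3, -0.4, -0.8]
finger_gap: 33.3
gripper_force: 0.1
```

>>> jog_arm:
  rows: [0,0.01,0,0,0,0,0,0.01,0,0,0,0,0,0.01,0,0,0,0]

```text
t: 11.93
tool_pos: [588.3, -230.0, 48.5]
tool_rot: [180.0, -0.0, 148.4]
force: [-0.5, -0.5, 0.7]
finger_gap: 33.4
gripper_force: 0.2
```

```bash
python3 st.py;python3 look.py w8.png
```

```text
t 11.9333 nest [ 10.84 -11.02] z 48.47 Fn -0.58 -0.42 0.72 M [-0.05  0.04  0.02]
tcp nest [ 10.84 -11.03] 48.48
plate 30098 [[-41.6, -83.6], [-5.9, 17.4], [57.3, 98.4]]
dowels 348 [[58.5, -54.7], [61.5, 45.5], [68.0, 50.9]]
```

>>> jog_arm:
  rows: [0,0.01,0,0,0,0,0,0.02,0,0,0,0,0,0.02,0,0,0,0]

```text
t: 12.23
tool_pos: [588.7, -229.3, 48.5]
tool_rot: [-180.0, 0.0, 148.4]
force: [-0.1, 0.1, -0.1]
finger_gap: 33.4
gripper_force: 0.3
```

>>> jog_arm:
  rows: [0,0.01,0,0,0,0,0,0.02,0,0,0,0,0,0.02,0,0,0,0]

```text
t: 12.48
tool_pos: [589.1, -228.6, 48.5]
tool_rot: [-180.0, -0.0, 148.4]
force: [-0.8, -0.3, -0.0]
finger_gap: 33.4
gripper_force: 0.5
```

>>> jog_arm:
  rows: [0,0.01,0,0,0,0,0,0.02,0,0,0,0,0,0.02,0,0,0,0]

```text
t: 12.73
tool_pos: [589.1, -228.2, 48.5]
tool_rot: [-179.9, -0.0, 148.4]
force: [-4.7, -3.7, 1.2]
finger_gap: 33.4
gripper_force: 2.5
```

```bash
python3 st.py;python3 look.py w9.png
```

```text
t 12.7333 nest [12.05 -9.47] z 48.47 Fn -5.44 -2.47 1.16 M [-0.61  0.79  0.02]
tcp nest [12.07 -9.44] 48.46
plate 30035 [[-40.4, -82.0], [-5.3, 18.8], [58.3, 98.4]]
dowels 353 [[58.4, -54.6], [61.6, 45.2], [67.9, 50.9]]
```

>>> jog_arm:
  rows: [0.006,0.003,0,0,0,0,0.012,0.006,0,0,0,0,0.012,0.006,0,0,0,0]

```text
t: 13.03
tool_pos: [589.0, -227.7, 48.5]
tool_rot: [-180.0, -0.0, 148.4]
force: [-4.6, -3.0, 0.9]
finger_gap: 33.3
gripper_force: 2.6
```

```bash
python3 st.py
```

```text
t 13.0333 nest [12.06 -8.91] z 48.45 Fn -5.16 -1.81 0.88 M [-0.64  0.81  0.  ]
```

Fx holds at about 5 N and it slides along y. I continue in +y only.

>>> jog_arm:
  rows: [0.009,0.009,0,0,0,0,0.018,0.018,0,0,0,0,0.018,0.018,0,0,0,0]

```text
t: 13.28
tool_pos: [588.7, -226.6, 48.5]
tool_rot: [-180.0, -0.0, 148.4]
force: [-5.3, -3.7, 1.8]
finger_gap: 33.5
gripper_force: 2.4
```

```bash
python3 st.py;python3 look.py w10.png
```

```text
t 13.2833 nest [12.05 -7.83] z 48.48 Fn -6.02 -2.34 1.83 M [-0.6   0.84 -0.04]
tcp nest [12.04 -7.82] 48.43
plate 29976 [[-40.5, -80.4], [-5.4, 20.3], [58.1, 98.4]]
dowels 341 [[58.6, -54.0], [61.6, 45.7], [68.2, 51.0]]
```

>>> jog_arm:
  rows: [0.009,0.008,0,0,0,0,0.018,0.016,0,0,0,0,0.018,0.016,0,0,0,0]

```text
t: 13.58
tool_pos: [588.6, -225.9, 48.5]
tool_rot: [-180.0, 0.0, 148.4]
force: [-3.7, -5.3, 0.5]
finger_gap: 33.2
gripper_force: 2.9
```

```bash
python3 st.py
```

```text
t 13.5833 nest [12.05 -7.11] z 48.48 Fn -4.8 -4.28 0.54 M [-0.91  0.72 -0.07]
```

>>> jog_arm:
  rows: [0.009,0.009,0,0,0,0,0.009,0.009,0,0,0,0,0.009,0.009,0,0,0,0]

```text
t: 13.83
tool_pos: [588.6, -225.8, 48.5]
tool_rot: [-179.9, 0.0, 148.4]
force: [-3.1, -7.7, 0.2]
finger_gap: 33.3
gripper_force: 4.0
```

```bash
python3 st.py
```

```text
t 13.8333 nest [12.09 -7.03] z 48.52 Fn -4.79 -6.77 0.2 M [-1.3   0.62  0.03]
```

>>> jog_arm:
  rows: [-0.003,0.003,0,0,0,0,-0.003,0.003,0,0,0,0,-0.003,0.003,0,0,0,0,-0.003,0.003,0,0,0,0,-0.003,0.003,0,0,0,0,-0.003,0.003,0,0,0,0]

```text
t: 14.33
tool_pos: [588.6, -225.8, 48.5]
tool_rot: [-179.9, 0.0, 148.4]
force: [-4.7, -7.8, -0.5]
finger_gap: 33.5
gripper_force: 4.3
```

```bash
python3 st.py; python3 look.py w11.png
```

```text
t 14.3333 nest [12.11 -7.06] z 48.51 Fn -6.39 -6.48 -0.49 M [-1.36  0.83  0.01]
tcp nest [12.1  -7.03] 48.49
plate 29966 [[-40.4, -79.8], [-5.4, 21.1], [58.2, 98.4]]
dowels 332 [[58.5, -54.2], [61.7, 45.6], [68.1, 50.9]]
```

```bash
python3 - <<'E'
from h import *
c=cam('wrist');p,d=imaging.capture('wrist');W=cloud(c,d)
a=np.radians(NY);X=(W[...,:2]-NC)@np.array([[np.cos(a),-np.sin(a)],[np.sin(a),np.cos(a)]])
def fit(k,n):
    A=np.c_[X[k],np.ones(k.sum())];s=np.linalg.lstsq(A,W[...,2][k],rcond=None)[0];r=W[...,2][k]-A@s
    print(n,k.sum(),'slopes',s[:2].round(4),'z0',s[2].round(2),r.std().round(2))
g=cv2.cvtColor(p,cv2.COLOR_BGR2GRAY)
fit((abs(W[...,2]-22)<6)&(X[...,0]>-36)&(X[...,0]<50)&(X[...,1]>5)&(X[...,1]<58),'plate')
fit((abs(W[...,2]-12)<6)&(abs(X[...,0])<78)&(X[...,1]>70)&(X[...,1]<120),'deck')
fit((abs(W[...,2]-12)<6)&(X[...,0]>-78)&(X[...,0]<-50)&(abs(X[...,1])<120),'deck2')
cv2.imwrite('pics/f.png',p)
# plate edges: gradient of grey along nest lines at z=22
m,R,t=c
def px(x,y,z=22):
    w=np.r_[n2w(x,y),z];q=R@w+t;return m['fx']*q[0]/q[2]+m['cx'],m['fy']*q[1]/q[2]+m['cy']
G=cv2.GaussianBlur(g,(3,3),0)
def edge(f,s):
    u=np.array([px(*f(v)) for v in s],np.float32);v=cv2.remap(G,u[:,:1],u[:,1:],cv2.INTER_LINEAR).ravel().astype(float);i=np.argmax(abs(np.diff(v)));return round(s[i],1)
print('far edge x at y',[(y,edge(lambda s:(s,y),np.arange(-60,-25,.3))) for y in(-40,-20,0,10,20,30,40,50)])
print('end edge y at x',[(x,edge(lambda s:(x,s),np.arange(50,80,.3))) for x in(-35,-25,-15,-5,25,35,45)])
E
python3 st.py
```

```text
plate 13397 slopes [-0.0015  0.0006] z0 21.76 0.62
deck 22692 slopes [-0.001   0.0014] z0 11.66 0.81
deck2 19853 slopes [-0.0015  0.    ] z0 11.67 0.65
far edge x at y [(-40, np.float64(-41.1)), (-20, np.float64(-41.1)), (0, np.float64(-41.1)), (10, np.float64(-41.1)), (20, np.float64(-30.6)), (30, np.float64(-40.8)), (40, np.float64(-40.8)), (50, np.float64(-29.7))]
end edge y at x [(-35, np.float64(62.6)), (-25, np.float64(62.3)), (-15, np.float64(62.6)), (-5, np.float64(62.6)), (25, np.float64(62.3)), (35, np.float64(62.3)), (45, np.float64(62.3))]
t 14.4333 nest [12.11 -7.03] z 48.5 Fn -5.92 -6.82 0.34 M [-1.36  0.82 -0.03]
```

View pics/f.png

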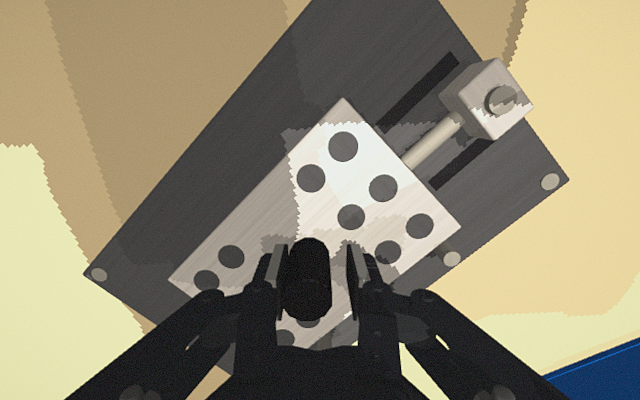

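The picture shows the end edge against the nose at (405,163) and the long edge on the left dowel at (450,258). The edges measure parallel to the nest within 0.3 mm over 80 mm, and the plate slope matches the deck's. I add one slight extra x press for margin and hold it, then back the finger off to mid-gap and lift.

>>> jog_arm:
  rows: [-0.002,0.002,0,0,0,0,-0.002,0.002,0,0,0,0,-0.002,0.002,0,0,0,0,-0.002,0.002,0,0,0,0,-0.002,0.002,0,0,0,0,-0.002,0.002,0,0,0,0]

```text
t: 14.93
tool_pos: [588.6, -225.8, 48.5]
tool_rot: [-179.9, 0.0, 148.4]
force: [-4.8, -7.6, 0.5]
finger_gap: 33.6
gripper_force: 4.6
```

```bash
python3 st.py
```

```text
t 14.9333 nest [12.14 -7.03] z 48.52 Fn -6.47 -6.22 0.54 M [-1.42  0.94 -0.01]
```

>>> jog_arm:
  rows: [0,-0.02,0,0,0,0,0,-0.05,0,0,0,0,0,-0.09,0,0,0,0,0,-0.13,0,0,0,0,0,-0.135,0,0,0,0,0,-0.135,0,0,0,0,0,-0.135,0,0,0,0,0,-0.135,0,0,0,0]

```text
t: 15.6
tool_pos: [586.1, -229.6, 48.5]
tool_rot: [180.0, 0.0, 148.4]
force: [0.3, -0.7, -0.1]
finger_gap: 33.2
gripper_force: 0.0
```

```bash
python3 st.py; python3 look.py w12.png
```

```text
t 15.6 nest [  8.81 -10.1 ] z 48.48 Fn 0.12 -0.75 -0.09 M [-0.01 -0.01  0.03]
tcp nest [  8.83 -10.12] 48.49
plate 29961 [[-40.6, -79.0], [-4.6, 21.0], [58.2, 98.4]]
dowels 314 [[58.5, -53.6], [61.9, 45.9], [68.2, 50.8]]
```

>>> jog_arm:
  rows: [0,0,-0.1,0,0,0,0,0,-0.3,0,0,0,0,0,-0.7,0,0,0,0,0,-1.2,0,0,0,0,0,-1.8,0,0,0,0,0,-2.3,0,0,0,0,0,-2.5,0,0,0,0,0,-2.5,0,0,0,0,0,-2.5,0,0,0,0,0,-2.5,0,0,0]

```text
t: 16.48
tool_pos: [585.6, -229.4, 147.3]
tool_rot: [-180.0, -0.1, 148.4]
force: [-1.3, -0.7, -0.1]
finger_gap: 33.3
gripper_force: 0.0
```

```bash
python3 st.py
python3 - <<'E'
from h import *
c=cam('wrist');p,d=imaging.capture('wrist');W=cloud(c,d);m,R,t=c
G=cv2.GaussianBlur(cv2.cvtColor(p,cv2.COLOR_BGR2GRAY),(3,3),0)
def px(x,y,z=22):
    q=R@np.r_[n2w(x,y),z]+t;return m['fx']*q[0]/q[2]+m['cx'],m['fy']*q[1]/q[2]+m['cy']
def edge(f,s):
    u=np.array([px(*f(v)) for v in s],np.float32);v=cv2.remap(G,u[:,:1],u[:,1:],cv2.INTER_LINEAR).ravel().astype(float);i=np.argmax(abs(np.diff(v)));return float(round(s[i],1))
print('far x',[edge(lambda s:(s,y),np.arange(-55,-35,.3)) for y in(-50,-30,-10,10,30,50)])
print('end y',[edge(lambda s:(x,s),np.arange(52,75,.3)) for x in(-35,-25,-15,-5,25,35,45)])
E
```

```text
t 16.4833 nest [ 8.36 -9.81] z 147.35 Fn -1.45 -0.37 -0.11 M [-0.   -0.   -0.04]
far x [-41.5, -41.2, -40.9, -41.2, -40.9, -40.9]
end y [62.5, 62.8, 62.5, 62.5, 62.5, 62.2, 62.5]
```

The carrier stayed put after the lift: its edges are within 0.3 mm of where they were while pressed, and still parallel to the nest. I hand the job in.

```bash
python3 -c "
from h import *
print(ticket.finish_job())"
```

```text
the job is handed in; nothing more can be done
None
```

The carrier is flat on the nest, released and located on both dowels and the stop nose; before release I held it there for over 0.5 s with about 6 N each way measured at the wrist (no separate dowel readings), and the job is handed in with no verdict returned.

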